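Four clicks up on the hot plate's thermostat

TASK

Turn the hot plate up by exactly four clicks from where its thermostat dial stands now: push the side of the dial's grip bar round clockwise (seen from above) with a fingertip, feeling for the clicks, and leave it resting in the fourth click without ever running past it. Do not pinch the grip bar or lift anything, and leave the beaker, both bottles and the crucible standing where they are.

Things in the scene. Friction and masses are not known exactly. Their poses are not given: they have to be found in the camera images.
- hotplate: Laboratory hot plate, fixed: white casing 340 (x) x 280 (y) mm, origin at the centre of its underside on the bench. Grey control deck along its -x side (towards the robot), 85 mm above the bench, 115 mm wide; dial axis vertical at x -112, y 0 mm; lamp and switch under 6 mm high at y +100 and -100 mm. Raised grey heating plate, top 97 mm above the bench, begins 59 mm beyond the dial axis.
- dial (a joint): Thermostat dial angle, rad, growing clockwise seen from above (hotter). Clicks every 0.5236 rad (30 deg): 0 to 5.236, end stops just beyond. Starts in one of clicks 0 to 3. Past the crest midway between clicks it jumps by itself to the next click and stays there. Leaving a click takes 3 to 5 N at the end of the bar.
- dial_hub (a point): On the dial's axis at the top of its grip bar, 111 mm above the bench; turns with the dial: x along the bar to the end with the white pointer line, z up. Dial: silvery disc, diameter 62, its top 20 mm below this point; across it a black grip bar 58 long (29 each way), 12 wide, rising 20 mm from the disc, rounded ends. Either end may be pushed. Scale of 11 marks, 30 deg apart, at 42 mm radius.
- dial_tip (a point): Point on the top of the grip bar near the pointer end, 28 mm from the axis; turns with the dial.
- beaker: Empty glass beaker, 66 mm diameter, 85 mm high, standing at the back of the heating plate; origin at the centre of its underside.
- bottle: Closed amber reagent bottle, 60 mm diameter, 130 mm high, on the bench at the hot plate's +y side; origin at the centre of its underside.
- crucible: White porcelain crucible with lid, 44 mm diameter, 46 mm high, on the bench at the hot plate's -y side; origin at the centre of its underside.
- wash_bottle: White wash bottle with blue cap and spout, 60 mm diameter, 158 mm high, on the bench at the hot plate's -y side; origin at the centre of its underside.

How it is judged:
At the end, for the whole second after the job is handed in: The dial rests, still, four clicks (120 deg, within 9 deg) clockwise of where it stood at the start; beaker, bottles and crucible stand upright within 15 mm of their places (distance of dial_tip from where it was at the start of the episode between 0.0462 and 0.0505 m and value of joint dial between 1.9 and 3.85 rad and velocity of joint dial between -0.05 and 0.05 rad/s and distance of each of beaker, bottle, crucible, wash_bottle from where it was at the start of the episode below 0.015 m and angle between each of beaker, bottle, crucible, wash_bottle's own z axis and vertical below 0.15 rad); the robot touches nothing.
It fails at once if the dial is run past the fourth click (more than 138 deg from its start) (distance of dial_tip from where it was at the start of the episode above 0.0523 m).
It fails at once if the grip bar is pinched between the fingers (y of the grasp point in the frame of dial_hub between -0.005 and 0.005 m and x of the grasp point in the frame of dial_hub between -0.034 and 0.034 m and z of the grasp point in the frame of dial_hub below 0.015 m and contact force between the fingers and hotplate above 0.5 N).
It fails at once if the beaker, a bottle or the crucible is lifted or shifted by more than 15 mm (distance of any of beaker, bottle, crucible, wash_bottle from where it was at the start of the episode above 0.015 m).
It also fails if it takes over 51 s, if anything falls off the work surface, if the arm or the gripper's body presses on something with over 40 N, if the wrist force passes 120 N, or if a joint passes its speed limit or range.

ROBOT

A 7-joint arm with a two-finger parallel gripper is mounted at the origin on the work surface. World frame = base frame: x ahead of the robot, y to its left, z up, the work surface at z = 0. Lengths are in m, angles in rad, forces in N, time in s.
With the tool pointing down it reaches from about 0.4 to 0.85 m from the base axis. Payload 4.5 kg.
Tool frame: the origin (TCP) lies on the centre line of the jaws, within the pads' length; the fingertips stand 11 mm ahead of it and the grasp point (between the pads) lies 8 mm behind it; z points along the fingers, y is the line along which they close (so a half turn about z gives the same grasp; the last joint's range is limited). The gripper opens to 88 mm and grips with 3 to 60 N. Pads are 18 mm wide; open, the fingers measure 123 mm over their backs; the gripper's body (75 mm by 187 mm) begins 45 mm behind the grasp point.
Start: joints at [-1.1, 0.689, -0.195, 1.565, 0.157, 0.902, -0.215], TCP at [0.264, 0.566, 0.25] pointing down, gripper open.
Joint ranges: [-3.01, 3.01], [-0.46, 2.08], [-1.47, 1.51], [0.13, 2.56], [-1, 4.14], [0.04, 2.09], [-2.66, 2.66]. Speed limits (rad/s): [2.57, 2.57, 3.14, 3.14, 3.14, 3.14, 3.14].

INTERFACE

Orientations are given as a unit quaternion [x, y, z, w].
In Python, from plant import * gives the robot as it stands. The module is installed in compiled form; this text tells all that it offers.
- The arm moves only by the tool send_rows, never from a script. Its argument "motion" is a list of rows, each an object of numbers: "x", "y", "z": the shift along the tool's x, y, z in cm; "rx", "ry", "rz": the turn, a rotation vector about the tool's x, y, z in rad; "jaw": the finger opening in cm, from 0 to 8.81. In form: [{"x": .., "y": .., "z": .., "rx": .., "ry": .., "rz": .., "jaw": ..}, ...]. A call has exactly 5 rows; each row shifts and turns the commanded pose from where the row before left it, along the tool's axes as they then stand; what a row does not reach is not made up. A row lasts 1/10 s, in which the tool goes at most 50 mm and 8.59 degrees, less where a joint would pass 70% of its speed; a pose out of reach is approached as far as the arm can. A call is refused whole if a number of a shift passes 5 or a number of a turn 0.15, either way. A call with a gripper value outside its range is refused whole. The fingers move at their own pace and stop on an object; "grip_force" is the grip in N (left out, the last holds). Time passes only in rows, so rows that do not move let the fingers close, or fill a call up. It gives the time, the measured TCP pose, the force, the opening and the grip force at its end, in the units of the state.
- get_state(): the state, without advancing time (a new reading comes with each control period).
- snapshot(name): name is "side" or "top" or "wrist"; returns a dict with "img" (384x512x3 uint8, red, green, blue), "vertical_fov" (degrees; the focal length in pixels is half the picture's height over the tangent of half this angle, whatever the lens; pixels are square), "cx", "cy" (the principal point, pixels), "D" ([k1, k2, p1, p2, k3] as OpenCV has them; the pictures are not rectified), "extrinsics" (4x4, takes a point from camera to world coordinates). Camera axes: x right, y up, looking along -z (the intrinsics and any distortion apply to the point x, -y, -z); pixel columns grow to the right and rows downward; lengths in m; the calibration is good to about 2 mm. A picture is of the moment at which its call begins. There is no depth.
- finish_job(): hands the job in; it is judged then, once.
The state is a dict: "clock": time; "q": joint angles; "qd": joint speeds; "joint_torque": joint torques, N m; "tool_pos": TCP position; "eef_rot": TCP orientation; "contact_force": force on the tool from outside, world axes, zero at the start; "moment": the same for the moment, N m; "opening": opening from 0.0 (shut) to 1.0 (fully open); "finger_force": force on a finger pad.
Only numpy, scipy, OpenCV 4.12 (cv2) and the standard library are available. Lean on these libraries where they do the work, as an engineer would, in place of code of your own. Each camera call takes 0.05 s, during which the arm holds its last target. There are 200 camera calls.

## Working session

There is one attempt and no reset: what is moved stays moved. The work goes in short steps, Python scripts to look and compute and a tool call to move; the robot and the scene stay as the last step left them, time stands still between calls to the robot, and variables do not carry over. Pictures are saved under pics/ and viewed, at most 10 in all, crops included, and the job is handed in when it is done.

Besides the shell and the picture viewer there is one more tool, called after ">>>" by a JSON object that holds its "api" and its "payload". send_rows: Moves the arm, as the interface text tells. Its arguments: {"type":"object","properties":{"motion":{"type":"array"},"grip_force":{"type":"number"}},"required":["motion"]}

```bash
mkdir -p pics; cat > h.py <<'E'
from plant import *
import numpy as np, cv2
def K(s):
    f=s["img"].shape[0]/2/np.tan(np.radians(s["vertical_fov"])/2)
    return np.array([[f,0,s["cx"]],[0,f,s["cy"]],[0,0,1.]])
def ray(s,px):
    p=cv2.undistortPoints(np.array(px,float).reshape(-1,1,2),K(s),np.array(s["D"],float)).reshape(-1,2)
    E=np.array(s["extrinsics"]); d=np.c_[p[:,0],-p[:,1],-np.ones(len(p))]@E[:3,:3].T
    return E[:3,3],d
def onz(s,px,z):
    o,d=ray(s,px); return o+d*((z-o[2])/d[:,2])[:,None]
def proj(s,P):
    E=np.array(s["extrinsics"]); c=(np.array(P,float).reshape(-1,3)-E[:3,3])@E[:3,:3]*[1,-1,-1]
    return cv2.projectPoints(c,np.zeros(3),np.zeros(3),K(s),np.array(s["D"],float))[0].reshape(-1,2)
def tri(s1,p1,s2,p2):
    o1,d1=ray(s1,p1);o2,d2=ray(s2,p2);d1=d1[0];d2=d2[0]
    t=np.linalg.lstsq(np.c_[d1,-d2],o2-o1,rcond=None)[0]
    return o1+d1*t[0],o2+d2*t[1]
def save(n,im,k=1):
    cv2.imwrite("pics/"+n,cv2.resize(im[:,:,::-1],None,fx=k,fy=k,interpolation=cv2.INTER_CUBIC))
E
python3 - <<'E'
from h import *
a=snapshot("top");b=snapshot("side")
import pickle;pickle.dump((a,b),open("s0.pkl","wb"))
save("top0.png",a["img"]);save("side0.png",b["img"])
for s in(a,b):print(s["vertical_fov"],s["D"],np.round(s["extrinsics"],3).tolist())
print(get_state())
E
```

```text
47.976507535497085 [-0.16380463  0.          0.          0.          0.        ] [[-0.014, 0.993, -0.116, 0.484], [-1.0, -0.014, 0.001, 0.046], [-0.0, 0.116, 0.993, 1.079], [0.0, 0.0, 0.0, 1.0]]
56.89902849638852 [-0.05655366  0.          0.          0.          0.        ] [[0.894, 0.264, -0.362, 0.291], [-0.448, 0.516, -0.73, -0.578], [-0.006, 0.815, 0.58, 0.592], [0.0, 0.0, 0.0, 1.0]]
{'clock': 0.1, 'q': array([-1.10021451,  0.68990425, -0.19450411,  1.56620688,  0.15728012,
        0.90252229, -0.21510421]), 'qd': array([ 0.00014071, -0.00113723, -0.00013164, -0.00301768,  0.00092563,
        0.00021052,  0.00055883]), 'joint_torque': array([-3.61869614e-03, -5.28508651e+01, -1.27200421e+00, -1.53836274e+01,
       -5.26613707e-02,  1.99218848e-03,  4.57159183e-05]), 'tool_pos': array([0.26420417, 0.56581228, 0.24899607]), 'eef_rot': array([ 2.16637787e-01,  9.76251702e-01, -8.17639908e-04, -1.21628182e-04]), 'contact_force': array([ 0.46540653, -0.35349794,  0.36207484]), 'moment': array([ 0.01129761,  0.02227466, -0.05118606]), 'finger_force': 0.0, 'opening': 1.003866854430531}
```

View pics/top0.png

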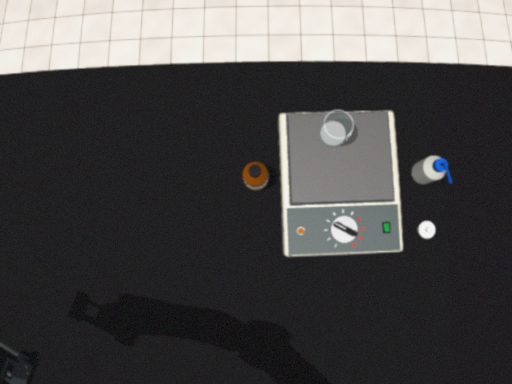

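View pics/side0.png

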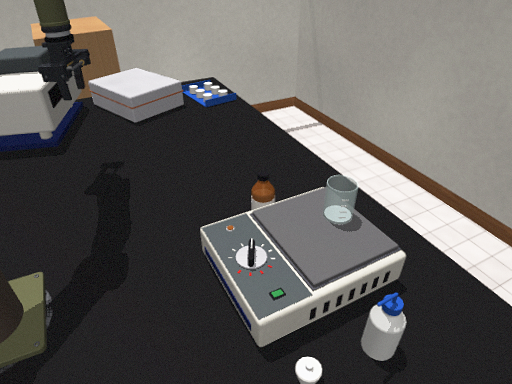

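The top view shows the hot plate with its dial at (344,229). The bar runs from upper left to lower right. The side view has the dial at (252,255). I'll zoom in on both.

```bash
python3 - <<'E'
from h import *
import pickle
a,b=pickle.load(open("s0.pkl","rb"))
c=np.hstack([cv2.resize(a["img"][203:258,314:374],(400,367),interpolation=2),cv2.resize(b["img"][225:285,220:285],(400,367),interpolation=2)])
save("z0.png",c)
m=a["img"][:,:,:].astype(int)
# deck disc: bright mask
for s,(r0,r1,c0,c1),n in((a,(212,246,328,362),"t"),(b,(238,275,232,272),"s")):
    g=s["img"].min(2)[r0:r1,c0:c1]
    k,l,st,ce=cv2.connectedComponentsWithStats((g>130).astype(np.uint8))
    for i in range(1,k):
        if st[i,4]>15:print(n,ce[i]+[c0,r0],st[i])
    ys,xs=np.nonzero(g>130)
    hull=cv2.convexHull(np.c_[xs,ys].astype(np.int32))
E
```

```text
t [333.75   213.4375] [ 4  0  5  4 16]
t [343.28703704 228.41296296] [  2   0  28  32 540]
s [251.33333333 242.16666667] [18  0  3 10 18]
s [269.15 240.35] [34  0  6  7 20]
s [250.94347826 256.18913043] [  3   5  33  26 460]
```

View pics/z0.png

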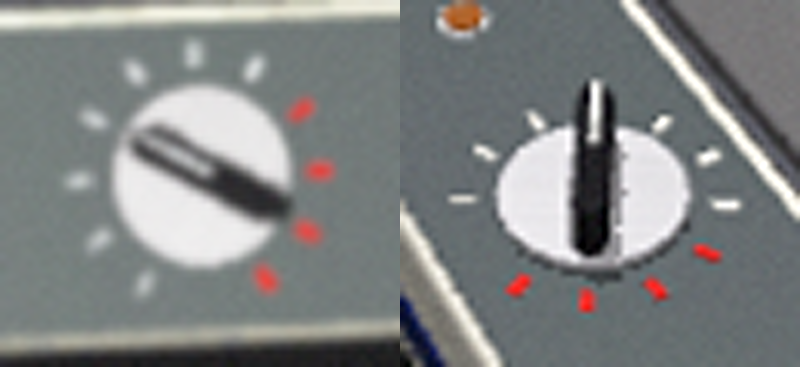

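The pointer stands at mark 3, so the target is mark 7, about 62° → -58° in world angle. I'll push the near end on its -y side with closed fingers, turning the tool along with the bar. Next I measure the dial axis, the height and the bar angle.

```bash
python3 - <<'E'
from h import *
import pickle
a,b=pickle.load(open("s0.pkl","rb"))
C=[]
for s,(r0,r1,c0,c1) in((a,(214,245,329,361)),(b,(238,275,232,272))):
    g=s["img"].min(2)[r0:r1,c0:c1]
    k,l,st,ce=cv2.connectedComponentsWithStats((g>130).astype(np.uint8))
    i=1+np.argmax(st[1:,4])
    h=cv2.convexHull(np.argwhere(l==i)[:,::-1].astype(np.int32))
    m=cv2.moments(h); C.append(np.array([m["m10"]/m["m00"]+c0,m["m01"]/m["m00"]+r0])); print(C[-1],cv2.boundingRect(h),cv2.fitEllipse(h))
p,q=tri(a,C[0],b,C[1]);print("tri",p,q)
print("z.091",onz(a,[C[0]],.091),onz(b,[C[1]],.091))
# bar in top view: dark pixels near centre
g=a["img"].max(2)
# crop coordinates scale 400/60 -> ends and marks
f=lambda x,y:(314+x/6.667-.5+0.0,203+y/6.667-.5)
e=onz(a,[f(140,135),f(285,212)],.111);print("bar",e,np.degrees(np.arctan2(*(e[0]-e[1])[[1,0]])),e.mean(0))
mk=onz(a,[f(92,118),f(135,72),f(194,54),f(255,68),f(78,180),f(320,170)],.085)
d=mk-p;print(np.degrees(np.arctan2(d[:,1],d[:,0])),np.hypot(d[:,0],d[:,1]))
E
```

```text
[343.86492202 228.43933386] (1, 0, 28, 30) ((14.951326370239258, 14.272732734680176), (27.183923721313477, 30.64378547668457), 23.29437255859375)
[250.90277778 255.06498952] (3, 5, 33, 26) ((19.107084274291992, 15.788907051086426), (28.548664093017578, 32.537353515625), 83.24288177490234)
tri [ 0.5019992  -0.13429794  0.09372525] [ 0.50241509 -0.13445481  0.09376163]
z.091 [[ 0.50204985 -0.1347957   0.091     ]] [[ 0.50358383 -0.13199674  0.091     ]]
bar [[ 0.5148612  -0.11024742  0.111     ]
 [ 0.48794141 -0.15896084  0.111     ]] 61.07427476431507 [ 0.5014013  -0.13460413  0.111     ]
[ 61.3871604   30.53880825   0.15277305 -30.33578714  91.9838366
 -89.54649037] [0.04151698 0.0412966  0.04147195 0.04197021 0.04190779 0.0429582 ]
```

>>> {"api": "send_rows", "payload": {"motion": [{"x": -2.7,"y": -2.8,"jaw": 0},{"x": -2.7,"y": -2.8,"jaw": 0},{"x": -2.7,"y": -2.8,"jaw": 0},{"x": -2.7,"y": -2.8,"jaw": 0},{"x": -2.7,"y": -2.8,"jaw": 0}], "grip_force": 10}}

```text
schema error: expected keys x, y, z, rx, ry, rz, jaw
```

>>> {"api": "send_rows", "payload": {"motion": [{"x": -2.7,"y": -2.8,"jaw": 0},{"x": -2.7,"y": -2.8,"jaw": 0},{"x": -2.7,"y": -2.8,"jaw": 0},{"x": -2.7,"y": -2.8,"jaw": 0},{"x": -2.7,"y": -2.8,"jaw": 0}]}}

```text
schema error: expected keys x, y, z, rx, ry, rz, jaw
```

>>> {"api": "send_rows", "payload": {"motion": [{"x": -2.7,"y": -2.8,"jaw": 0},{"x": -2.7,"y": -2.8,"jaw": 0},{"x": -2.7,"y": -2.8,"jaw": 0},{"x": -2.7,"y": -2.8,"jaw": 0},{"x": -2.7,"y": -2.8,"jaw": 0}]}}

```text
schema error: expected keys x, y, z, rx, ry, rz, jaw
```

>>> {"api": "send_rows", "payload": {"motion": [{"x": -2.7,"y": -2.8,"z": 0,"rx": 0,"ry": 0,"rz": 0,"jaw": 0},{"x": -2.7,"y": -2.8,"z": 0,"rx": 0,"ry": 0,"rz": 0,"jaw": 0},{"x": -2.7,"y": -2.8,"z": 0,"rx": 0,"ry": 0,"rz": 0,"jaw": 0},{"x": -2.7,"y": -2.8,"z": 0,"rx": 0,"ry": 0,"rz": 0,"jaw": 0},{"x": -2.7,"y": -2.8,"z": 0,"rx": 0,"ry": 0,"rz": 0,"jaw": 0}], "grip_force": 10}}

```text
clock: 0.6
tool_pos: [0.3277, 0.3807, 0.2495]
eef_rot: [0.217, 0.976, -0.0, -0.0]
contact_force: [0.3, -0.8, 0.5]
opening: 0.57
finger_force: 0.0
```

>>> {"api": "send_rows", "payload": {"motion": [{"x": -2.7,"y": -2.8,"z": 0,"rx": 0,"ry": 0,"rz": 0,"jaw": 0},{"x": -2.7,"y": -2.8,"z": 0,"rx": 0,"ry": 0,"rz": 0,"jaw": 0},{"x": -2.7,"y": -2.8,"z": 0,"rx": 0,"ry": 0,"rz": 0,"jaw": 0},{"x": -2.7,"y": -2.8,"z": 0,"rx": 0,"ry": 0,"rz": 0,"jaw": 0},{"x": -2.7,"y": -2.8,"z": 0,"rx": 0,"ry": 0,"rz": 0,"jaw": 0}]}}

```text
clock: 1.1
tool_pos: [0.3908, 0.1968, 0.2496]
eef_rot: [0.217, 0.976, -0.0, -0.0]
contact_force: [0.3, -0.6, -0.1]
opening: 0.115
finger_force: 0.0
```

>>> {"api": "send_rows", "payload": {"motion": [{"x": -2.7,"y": -2.8,"z": 0,"rx": 0,"ry": 0,"rz": 0,"jaw": 0},{"x": -2.7,"y": -2.8,"z": 0,"rx": 0,"ry": 0,"rz": 0,"jaw": 0},{"x": -2.7,"y": -2.8,"z": 0,"rx": 0,"ry": 0,"rz": 0,"jaw": 0},{"x": -2.7,"y": -2.8,"z": 0,"rx": 0,"ry": 0,"rz": 0,"jaw": 0},{"x": -2.7,"y": -2.8,"z": 0,"rx": 0,"ry": 0,"rz": 0.07,"jaw": 0}]}}

```text
clock: 1.6
tool_pos: [0.4538, 0.0128, 0.2496]
eef_rot: [0.251, 0.968, 0.0, -0.0]
contact_force: [0.8, -0.2, 0.2]
opening: 0.01
finger_force: 0.0
```

>>> {"api": "send_rows", "payload": {"motion": [{"x": -2.87,"y": -2.7,"z": 1.0,"rx": 0,"ry": 0,"rz": 0,"jaw": 0},{"x": -2.87,"y": -2.7,"z": 1.0,"rx": 0,"ry": 0,"rz": 0,"jaw": 0},{"x": -2.87,"y": -2.7,"z": 2,"rx": 0,"ry": 0,"rz": 0,"jaw": 0},{"x": -2.87,"y": -2.7,"z": 2.5,"rx": 0,"ry": 0,"rz": 0,"jaw": 0},{"x": -2.87,"y": -2.7,"z": 2.5,"rx": 0,"ry": 0,"rz": 0,"jaw": 0}]}}

```text
clock: 2.1
tool_pos: [0.5139, -0.1748, 0.1587]
eef_rot: [0.251, 0.968, 0.0, 0.0]
contact_force: [1.6, -0.1, 0.2]
opening: 0.004
finger_force: 0.0
```

```bash
python3 - <<'E'
from h import *
w=snapshot("wrist");b=snapshot("side")
save("w1.png",np.hstack([cv2.resize(w["img"],(480,360)),cv2.resize(b["img"][190:310,180:286],(318,360),interpolation=2)]))
s=get_state();print(s["tool_pos"],s["q"],s["contact_force"])
E
```

```text
[ 0.51208858 -0.17970621  0.15624019] [ 0.38301038  0.72376678 -0.22036221  1.89715374  0.28512762  0.55529251
  1.02702353] [ 0.00795764 -0.3615971   0.20278515]
```

View pics/w1.png

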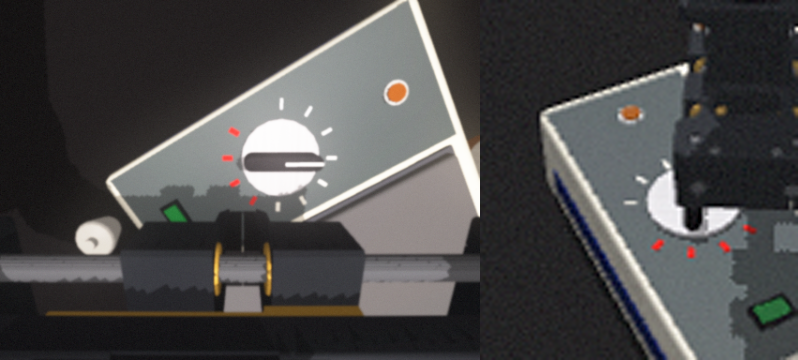

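The wrist view shows the bar horizontal at (283,162), parallel to the jaws and with the near end above the finger. I'll descend beside it, then creep up to contact.

>>> {"api": "send_rows", "payload": {"motion": [{"x": 0,"y": 0.5,"z": 1.0,"rx": 0,"ry": 0,"rz": 0,"jaw": 0},{"x": 0,"y": 0,"z": 1.5,"rx": 0,"ry": 0,"rz": 0,"jaw": 0},{"x": 0,"y": 0,"z": 1.5,"rx": 0,"ry": 0,"rz": 0,"jaw": 0},{"x": 0,"y": 0,"z": 0.7,"rx": 0,"ry": 0,"rz": 0,"jaw": 0},{"x": 0,"y": 0,"z": 0,"rx": 0,"ry": 0,"rz": 0,"jaw": 0}]}}

```text
clock: 2.7
tool_pos: [0.5157, -0.1669, 0.1122]
eef_rot: [0.249, 0.968, 0.0, -0.001]
contact_force: [0.3, -0.6, -0.3]
opening: 0.008
finger_force: 0.0
```

>>> {"api": "send_rows", "payload": {"motion": [{"x": 0.5,"y": 0,"z": 0,"rx": 0,"ry": 0,"rz": 0,"jaw": 0},{"x": 0.5,"y": 0,"z": 0,"rx": 0,"ry": 0,"rz": 0,"jaw": 0},{"x": 0.2,"y": 0,"z": 0,"rx": 0,"ry": 0,"rz": 0,"jaw": 0},{"x": 0,"y": 0,"z": 0,"rx": 0,"ry": 0,"rz": 0,"jaw": 0},{"x": 0,"y": 0,"z": 0,"rx": 0,"ry": 0,"rz": 0,"jaw": 0}]}}

```text
clock: 3.2
tool_pos: [0.5057, -0.1631, 0.113]
eef_rot: [0.251, 0.968, 0.0, 0.0]
contact_force: [-0.1, -0.0, -0.3]
opening: 0.008
finger_force: 0.0
```

>>> {"api": "send_rows", "payload": {"motion": [{"x": 0,"y": -0.5,"z": 0.3,"rx": 0,"ry": 0,"rz": 0,"jaw": 0},{"x": 0.1,"y": 0,"z": 0,"rx": 0,"ry": 0,"rz": 0,"jaw": 0},{"x": 0.1,"y": 0,"z": 0,"rx": 0,"ry": 0,"rz": 0,"jaw": 0},{"x": 0,"y": 0,"z": 0,"rx": 0,"ry": 0,"rz": 0,"jaw": 0},{"x": 0,"y": 0,"z": 0,"rx": 0,"ry": 0,"rz": 0,"jaw": 0}]}}

```text
clock: 3.7
tool_pos: [0.5021, -0.1676, 0.1098]
eef_rot: [0.251, 0.968, -0.0, 0.001]
contact_force: [3.2, -4.4, -1.5]
opening: 0.01
finger_force: 2.3
```

>>> {"api": "send_rows", "payload": {"motion": [{"x": 0.1,"y": 0,"z": 0,"rx": 0,"ry": 0,"rz": 0,"jaw": 0},{"x": 0.1,"y": 0,"z": 0,"rx": 0,"ry": 0,"rz": 0,"jaw": 0},{"x": 0,"y": 0,"z": 0,"rx": 0,"ry": 0,"rz": 0,"jaw": 0},{"x": 0,"y": 0,"z": 0,"rx": 0,"ry": 0,"rz": 0,"jaw": 0},{"x": 0,"y": 0,"z": 0,"rx": 0,"ry": 0,"rz": 0,"jaw": 0}]}}

```text
clock: 4.2
tool_pos: [0.5017, -0.1675, 0.11]
eef_rot: [0.251, 0.968, -0.001, 0.002]
contact_force: [5.3, -6.1, -5.0]
opening: 0.008
finger_force: 3.8
```

>>> {"api": "send_rows", "payload": {"motion": [{"x": 0.15,"y": -0.08,"z": -0.05,"rx": 0,"ry": 0,"rz": 0.05,"jaw": 0},{"x": 0.15,"y": -0.08,"z": 0,"rx": 0,"ry": 0,"rz": 0.05,"jaw": 0},{"x": 0.15,"y": -0.08,"z": 0,"rx": 0,"ry": 0,"rz": 0.05,"jaw": 0},{"x": 0.15,"y": -0.08,"z": 0,"rx": 0,"ry": 0,"rz": 0.05,"jaw": 0},{"x": 0,"y": 0,"z": 0,"rx": 0,"ry": 0,"rz": 0,"jaw": 0}]}}

```text
clock: 4.7
tool_pos: [0.4946, -0.1662, 0.1105]
eef_rot: [0.347, 0.938, -0.0, 0.002]
contact_force: [1.7, -4.0, -0.3]
opening: 0.007
finger_force: 2.0
```

>>> {"api": "send_rows", "payload": {"motion": [{"x": 0.15,"y": -0.08,"z": 0,"rx": 0,"ry": 0,"rz": 0.05,"jaw": 0},{"x": 0.15,"y": -0.08,"z": 0,"rx": 0,"ry": 0,"rz": 0.05,"jaw": 0},{"x": 0.15,"y": -0.08,"z": 0,"rx": 0,"ry": 0,"rz": 0.05,"jaw": 0},{"x": 0,"y": 0,"z": 0,"rx": 0,"ry": 0,"rz": 0,"jaw": 0},{"x": 0,"y": 0,"z": 0,"rx": 0,"ry": 0,"rz": 0,"jaw": 0}]}}

```text
clock: 5.2
tool_pos: [0.4887, -0.1635, 0.1103]
eef_rot: [0.415, 0.91, 0.0, 0.001]
contact_force: [2.9, -2.8, -0.0]
opening: 0.008
finger_force: 1.8
```

```bash
python3 - <<'E'
from h import *
w=snapshot("wrist");b=snapshot("side")
save("w2.png",np.hstack([cv2.resize(w["img"],(480,360)),cv2.resize(b["img"][190:310,180:286],(318,360),interpolation=2)]))
s=get_state();print(s["tool_pos"],s["q"],s["contact_force"])
E
```

```text
[ 0.48870287 -0.16348151  0.11032189] [ 0.28967299  0.77460372 -0.09223516  2.01261174  0.1825654   0.36064493
  0.76760832] [ 3.87566851 -1.83052142 -0.97715384]
```

View pics/w2.png

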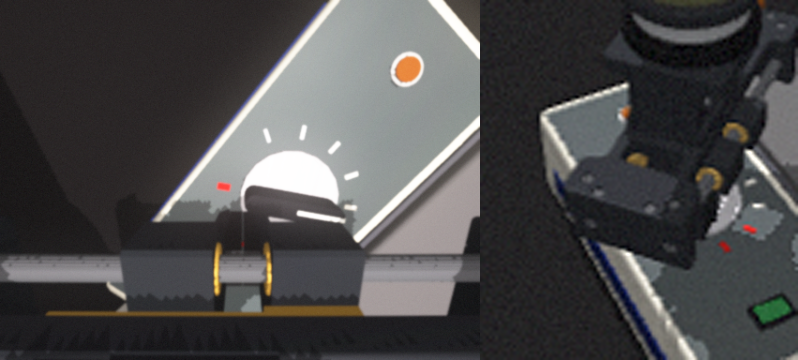

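The bar has moved ahead of the finger, about 10° clockwise of the jaw line, so it is in the first new click. I'll measure the pointer line's angle with a script and use that from here on.

```bash
cat > ang.py <<'E'
from h import *
def ang(s):
    im=s["img"]; ax=np.array([.502,-.134])
    for t in (150,120,180,100):
        k,l,st,ce=cv2.connectedComponentsWithStats((im.min(2)>t).astype(np.uint8),connectivity=4)
        for i in range(1,k):
            if 12<st[i,4]<600:
                P=np.argwhere(l==i)[:,::-1].astype(float)
                W=onz(s,P,.111)[:,:2]; m=W.mean(0)
                if np.linalg.norm(m-ax)>.034: continue
                c=np.cov((W-m).T); e,v=np.linalg.eigh(c); d=v[:,1]
                if d@(m-ax)<0:d=-d
                if e[1]/e[0]>6: print("thr",t,"len",round(float(np.sqrt(12*e[1])),4),"mid r",round(float(np.linalg.norm(m-ax)),4),"mid ang",round(float(np.degrees(np.arctan2(*(m-ax)[::-1]))),1),"line ang",round(float(np.degrees(np.arctan2(d[1],d[0]))),1))
if __name__=="__main__":
    w=snapshot("wrist"); cv2.imwrite("last.png",w["img"][:,:,::-1]); ang(w)
    s=get_state();r=s["eef_rot"];y=2*np.degrees(np.arctan2(r[1],r[0]))-90
    a=np.radians(y);d=s["tool_pos"][:2]-[.502,-.134]
    print(s["clock"],"tool y ang",y,"axis in tool x,y mm",1e3*-(d@[np.cos(a+np.pi/2),np.sin(a+np.pi/2)]),-1e3*(d@[np.cos(a),np.sin(a)]),"z",s["tool_pos"][2],"F",s["contact_force"])
E
python3 ang.py
```

```text
thr 150 len 0.0271 mid r 0.0143 mid ang 30.5 line ang 30.5
thr 150 len 0.0091 mid r 0.0111 mid ang -116.4 line ang -145.5
thr 120 len 0.0278 mid r 0.0146 mid ang 30.6 line ang 30.3
thr 120 len 0.0107 mid r 0.0104 mid ang -114.0 line ang -146.1
thr 180 len 0.0069 mid r 0.0312 mid ang 46.2 line ang 34.7
thr 180 len 0.0263 mid r 0.0142 mid ang 30.3 line ang 30.5
thr 180 len 0.0071 mid r 0.0114 mid ang -116.6 line ang -146.1
thr 100 len 0.0119 mid r 0.0102 mid ang -113.7 line ang -145.7
5.35 tool y ang 40.94540612261602 axis in tool x,y mm 13.569826295734341 29.381797897329903 z 0.11033638898411774 F [ 2.6546665  -2.42870201 -0.94169925]
```

>>> {"api": "send_rows", "payload": {"motion": [{"x": 0,"y": -0.5,"z": 0,"rx": 0,"ry": 0,"rz": 0,"jaw": 0},{"x": 0.17,"y": -0.07,"z": 0,"rx": 0,"ry": 0,"rz": 0.05,"jaw": 0},{"x": 0.17,"y": -0.07,"z": 0,"rx": 0,"ry": 0,"rz": 0.05,"jaw": 0},{"x": 0.17,"y": -0.07,"z": 0,"rx": 0,"ry": 0,"rz": 0.05,"jaw": 0},{"x": 0.17,"y": -0.07,"z": 0,"rx": 0,"ry": 0,"rz": 0.05,"jaw": 0}]}}

```text
clock: 5.85
tool_pos: [0.4792, -0.165, 0.1105]
eef_rot: [0.506, 0.863, -0.0, 0.002]
contact_force: [6.0, -6.5, -2.8]
opening: 0.003
finger_force: 4.4
```

>>> {"api": "send_rows", "payload": {"motion": [{"x": 0.17,"y": -0.07,"z": 0,"rx": 0,"ry": 0,"rz": 0.05,"jaw": 0},{"x": 0.17,"y": -0.07,"z": 0,"rx": 0,"ry": 0,"rz": 0.05,"jaw": 0},{"x": 0.17,"y": -0.07,"z": 0,"rx": 0,"ry": 0,"rz": 0.05,"jaw": 0},{"x": 0,"y": 0,"z": 0,"rx": 0,"ry": 0,"rz": 0,"jaw": 0},{"x": 0,"y": 0,"z": 0,"rx": 0,"ry": 0,"rz": 0,"jaw": 0}]}}

```text
clock: 6.35
tool_pos: [0.4719, -0.1584, 0.1099]
eef_rot: [0.567, 0.824, -0.0, -0.002]
contact_force: [-0.4, 0.1, -0.3]
opening: 0.008
finger_force: 0.0
```

```bash
python3 ang.py
```

```text
thr 150 len 0.0109 mid r 0.0063 mid ang 5.7 line ang 4.3
thr 150 len 0.0075 mid r 0.0252 mid ang 2.2 line ang -4.6
thr 120 len 0.0118 mid r 0.0065 mid ang 5.2 line ang 4.3
thr 120 len 0.0081 mid r 0.0253 mid ang 2.3 line ang -3.5
thr 180 len 0.0143 mid r 0.0168 mid ang -154.8 line ang -174.5
thr 180 len 0.0107 mid r 0.0063 mid ang 5.2 line ang 4.7
thr 180 len 0.0065 mid r 0.0254 mid ang 2.2 line ang -3.5
thr 100 len 0.0124 mid r 0.0066 mid ang 5.8 line ang 4.2
6.4 tool y ang 20.953409629621817 axis in tool x,y mm 12.214100301172886 36.572894223508854 z 0.10993887714534414 F [ 0.27601153 -0.42470934  0.39417653]
```

Two clicks are done and the finger is free of contact. I'll continue to the third.

>>> {"api": "send_rows", "payload": {"motion": [{"x": 0.17,"y": -0.04,"z": 0,"rx": 0,"ry": 0,"rz": 0.05,"jaw": 0},{"x": 0.17,"y": -0.04,"z": 0,"rx": 0,"ry": 0,"rz": 0.05,"jaw": 0},{"x": 0.17,"y": -0.04,"z": 0,"rx": 0,"ry": 0,"rz": 0.05,"jaw": 0},{"x": 0.17,"y": -0.04,"z": 0,"rx": 0,"ry": 0,"rz": 0.05,"jaw": 0},{"x": 0.17,"y": -0.04,"z": 0,"rx": 0,"ry": 0,"rz": 0.05,"jaw": 0}]}}

```text
clock: 6.9
tool_pos: [0.4694, -0.1521, 0.1102]
eef_rot: [0.667, 0.745, -0.0, 0.0]
contact_force: [-1.3, -2.6, -0.1]
opening: 0.002
finger_force: 1.4
```

>>> {"api": "send_rows", "payload": {"motion": [{"x": 0.17,"y": -0.04,"z": 0,"rx": 0,"ry": 0,"rz": 0.05,"jaw": 0},{"x": 0.17,"y": -0.04,"z": 0,"rx": 0,"ry": 0,"rz": 0.05,"jaw": 0},{"x": 0.17,"y": -0.04,"z": 0,"rx": 0,"ry": 0,"rz": 0.05,"jaw": 0},{"x": 0.17,"y": -0.04,"z": 0,"rx": 0,"ry": 0,"rz": 0.05,"jaw": 0},{"x": 0,"y": 0,"z": 0,"rx": 0,"ry": 0,"rz": 0,"jaw": 0}]}}

```text
clock: 7.4
tool_pos: [0.4669, -0.1476, 0.1103]
eef_rot: [0.739, 0.674, -0.001, 0.001]
contact_force: [-1.9, -5.1, 1.5]
opening: 0.006
finger_force: 2.8
```

```bash
python3 ang.py
```

```text
thr 150 len 0.028 mid r 0.0156 mid ang -3.0 line ang -3.6
thr 150 len 0.0375 mid r 0.0066 mid ang -79.7 line ang -4.1
thr 180 len 0.0283 mid r 0.0152 mid ang -3.1 line ang -3.9
thr 180 len 0.0377 mid r 0.0066 mid ang -78.5 line ang -4.6
7.45 tool y ang -5.2269867612757395 axis in tool x,y mm 16.308821164449792 33.83920348977283 z 0.11024054218051586 F [-2.2405449  -5.9445406   1.40992304]
```

>>> {"api": "send_rows", "payload": {"motion": [{"x": 0.17,"y": -0.08,"z": 0,"rx": 0,"ry": 0,"rz": 0.05,"jaw": 0},{"x": 0.17,"y": -0.08,"z": 0,"rx": 0,"ry": 0,"rz": 0.05,"jaw": 0},{"x": 0.17,"y": -0.08,"z": 0,"rx": 0,"ry": 0,"rz": 0.05,"jaw": 0},{"x": 0.1,"y": -0.05,"z": 0,"rx": 0,"ry": 0,"rz": 0.03,"jaw": 0},{"x": 0,"y": 0,"z": 0,"rx": 0,"ry": 0,"rz": 0,"jaw": 0}]}}

```text
clock: 7.95
tool_pos: [0.4663, -0.1372, 0.1102]
eef_rot: [0.794, 0.607, 0.001, -0.0]
contact_force: [0.4, -0.2, 0.4]
opening: 0.004
finger_force: 0.0
```

```bash
python3 ang.py
```

```text
thr 150 len 0.0271 mid r 0.0145 mid ang -26.3 line ang -27.9
thr 150 len 0.0095 mid r 0.0149 mid ang 174.5 line ang 155.5
thr 120 len 0.028 mid r 0.0145 mid ang -26.3 line ang -28.1
thr 120 len 0.0111 mid r 0.0144 mid ang 175.5 line ang 155.2
thr 180 len 0.0259 mid r 0.0143 mid ang -26.4 line ang -28.0
thr 180 len 0.0063 mid r 0.0158 mid ang 173.3 line ang 155.5
thr 100 len 0.0284 mid r 0.0147 mid ang -26.3 line ang -28.3
thr 100 len 0.0122 mid r 0.0143 mid ang 175.2 line ang 155.5
8.0 tool y ang -15.153644452583848 axis in tool x,y mm 12.709650609404193 33.42770491503733 z 0.11021759296074556 F [ 0.63746532 -0.33820872  0.61158157]
```

Three clicks are done. Now the fourth, in smaller steps.

>>> {"api": "send_rows", "payload": {"motion": [{"x": 0.16,"y": -0.06,"z": 0,"rx": 0,"ry": 0,"rz": 0.05,"jaw": 0},{"x": 0.16,"y": -0.06,"z": 0,"rx": 0,"ry": 0,"rz": 0.05,"jaw": 0},{"x": 0.16,"y": -0.06,"z": 0,"rx": 0,"ry": 0,"rz": 0.05,"jaw": 0},{"x": 0.16,"y": -0.06,"z": 0,"rx": 0,"ry": 0,"rz": 0.05,"jaw": 0},{"x": 0.16,"y": -0.06,"z": 0,"rx": 0,"ry": 0,"rz": 0.05,"jaw": 0}]}}

```text
clock: 8.5
tool_pos: [0.4655, -0.1314, 0.1103]
eef_rot: [0.866, 0.501, -0.0, 0.001]
contact_force: [-1.6, -5.9, -0.0]
opening: 0.004
finger_force: 3.2
```

>>> {"api": "send_rows", "payload": {"motion": [{"x": 0.16,"y": -0.07,"z": 0,"rx": 0,"ry": 0,"rz": 0.05,"jaw": 0},{"x": 0.16,"y": -0.07,"z": 0,"rx": 0,"ry": 0,"rz": 0.05,"jaw": 0},{"x": 0,"y": 0,"z": 0,"rx": 0,"ry": 0,"rz": 0,"jaw": 0},{"x": 0,"y": 0,"z": 0,"rx": 0,"ry": 0,"rz": 0,"jaw": 0},{"x": 0,"y": 0,"z": 0,"rx": 0,"ry": 0,"rz": 0,"jaw": 0}]}}

```text
clock: 9.0
tool_pos: [0.4661, -0.1276, 0.1102]
eef_rot: [0.889, 0.458, -0.0, 0.001]
contact_force: [-2.0, -4.4, 0.7]
opening: 0.006
finger_force: 2.5
```

```bash
python3 ang.py
```

```text
thr 150 len 0.0268 mid r 0.0163 mid ang -35.4 line ang -37.1
thr 150 len 0.0347 mid r 0.0062 mid ang -144.1 line ang 143.6
thr 120 len 0.0358 mid r 0.0061 mid ang -145.9 line ang 143.4
thr 180 len 0.0259 mid r 0.0168 mid ang -35.6 line ang -37.5
thr 180 len 0.0043 mid r 0.0131 mid ang 170.4 line ang 139.7
thr 100 len 0.036 mid r 0.006 mid ang -137.4 line ang 143.6
9.05 tool y ang -35.44723227146306 axis in tool x,y mm 15.579957339271806 33.003858407477225 z 0.11022699416775668 F [-1.28276773 -5.71975966  0.25401882]
```

Bar is at -37° and the crest is near -43°, so about 6° more, in small steps.

>>> {"api": "send_rows", "payload": {"motion": [{"x": 0.1,"y": -0.05,"z": 0,"rx": 0,"ry": 0,"rz": 0.03,"jaw": 0},{"x": 0.1,"y": -0.05,"z": 0,"rx": 0,"ry": 0,"rz": 0.03,"jaw": 0},{"x": 0.1,"y": -0.05,"z": 0,"rx": 0,"ry": 0,"rz": 0.03,"jaw": 0},{"x": 0,"y": 0,"z": 0,"rx": 0,"ry": 0,"rz": 0,"jaw": 0},{"x": 0,"y": 0,"z": 0,"rx": 0,"ry": 0,"rz": 0,"jaw": 0}]}}

```text
clock: 9.55
tool_pos: [0.4671, -0.1218, 0.1101]
eef_rot: [0.908, 0.42, 0.0, -0.001]
contact_force: [-0.0, 0.4, -0.1]
opening: 0.007
finger_force: 0.0
```

```bash
python3 ang.py
```

```text
thr 150 len 0.0269 mid r 0.0144 mid ang -47.9 line ang -49.9
thr 150 len 0.01 mid r 0.0156 mid ang 152.3 line ang 133.5
thr 120 len 0.027 mid r 0.0145 mid ang -47.6 line ang -49.9
thr 120 len 0.0128 mid r 0.0149 mid ang 152.8 line ang 134.2
thr 180 len 0.0261 mid r 0.0141 mid ang -47.7 line ang -50.0
thr 100 len 0.0277 mid r 0.0146 mid ang -47.8 line ang -50.0
thr 100 len 0.0142 mid r 0.0144 mid ang 153.9 line ang 133.6
thr 100 len 0.0098 mid r 0.0338 mid ang -59.7 line ang -57.4
9.6 tool y ang -40.34159225621592 axis in tool x,y mm 13.41701588506951 34.42970597000474 z 0.1101434567158923 F [ 0.55102074 -0.41102076 -0.37969765]
```

>>> {"api": "send_rows", "payload": {"motion": [{"x": -0.4,"y": 0,"z": 0,"rx": 0,"ry": 0,"rz": 0,"jaw": 0},{"x": -0.4,"y": 0,"z": 0,"rx": 0,"ry": 0,"rz": 0,"jaw": 0},{"x": 0,"y": 0,"z": 0,"rx": 0,"ry": 0,"rz": 0,"jaw": 0},{"x": 0,"y": 0,"z": 0,"rx": 0,"ry": 0,"rz": 0,"jaw": 0},{"x": 0,"y": 0,"z": 0,"rx": 0,"ry": 0,"rz": 0,"jaw": 0}]}}

```text
clock: 10.1
tool_pos: [0.4618, -0.1293, 0.1102]
eef_rot: [0.908, 0.419, 0.0, -0.0]
contact_force: [1.0, -0.1, 0.3]
opening: 0.008
finger_force: 0.0
```

```bash
python3 ang.py
```

```text
thr 150 len 0.0279 mid r 0.0152 mid ang -48.0 line ang -50.8
thr 120 len 0.0282 mid r 0.0149 mid ang -48.1 line ang -50.5
thr 180 len 0.0282 mid r 0.0153 mid ang -47.9 line ang -50.6
thr 180 len 0.0116 mid r 0.0168 mid ang 154.3 line ang 139.3
thr 100 len 0.0284 mid r 0.0148 mid ang -48.0 line ang -50.4
10.15 tool y ang -40.44181149321832 axis in tool x,y mm 22.416784099073293 33.666334389247055 z 0.11019386676505746 F [-0.14341354  0.22198808  0.60894838]
```

The pointer reads about -50.5° with no contact, where I expected -59°. I'll lift clear and look properly.

>>> {"api": "send_rows", "payload": {"motion": [{"x": -0.5,"y": 0,"z": -1,"rx": 0,"ry": 0,"rz": 0,"jaw": 0},{"x": 0,"y": 0,"z": -3,"rx": 0,"ry": 0,"rz": 0,"jaw": 0},{"x": -2,"y": 0,"z": -3,"rx": 0,"ry": 0,"rz": 0,"jaw": 0},{"x": -4,"y": -2,"z": -1,"rx": 0,"ry": 0,"rz": 0,"jaw": 0},{"x": -4,"y": -2,"z": 0,"rx": 0,"ry": 0,"rz": 0,"jaw": 0}]}}

```text
clock: 10.65
tool_pos: [0.3634, -0.1844, 0.1921]
eef_rot: [0.908, 0.42, 0.002, 0.002]
contact_force: [-0.5, -1.3, -0.4]
opening: 0.008
finger_force: 0.0
```

>>> {"api": "send_rows", "payload": {"motion": [{"x": -4,"y": -2,"z": 0,"rx": 0,"ry": 0,"rz": 0,"jaw": 0},{"x": 0,"y": 0,"z": 0,"rx": 0,"ry": 0,"rz": 0,"jaw": 0},{"x": 0,"y": 0,"z": 0,"rx": 0,"ry": 0,"rz": 0,"jaw": 0},{"x": 0,"y": 0,"z": 0,"rx": 0,"ry": 0,"rz": 0,"jaw": 0},{"x": 0,"y": 0,"z": 0,"rx": 0,"ry": 0,"rz": 0,"jaw": 0}]}}

```text
clock: 11.15
tool_pos: [0.3235, -0.2004, 0.1902]
eef_rot: [0.907, 0.42, 0.0, 0.0]
contact_force: [0.5, 0.4, 0.3]
opening: 0.005
finger_force: 0.0
```

```bash
python3 ang.py; python3 - <<'E'
from h import *
from ang import ang
a=snapshot("top");b=snapshot("side");w=snapshot("wrist")
print("side");ang(b)
save("z3.png",np.hstack([cv2.resize(a["img"][203:258,314:374],(267,250),interpolation=2),cv2.resize(b["img"][225:285,220:285],(267,250),interpolation=2),cv2.resize(w["img"],(266,200))[:, :].repeat(1,0) if 0 else cv2.resize(w["img"],(266,250))]))
E
```

```text
11.2 tool y ang -40.31049767913913 axis in tool x,y mm 166.16571381281182 93.38840329525368 z 0.19015324851673068 F [ 0.84687173  0.05556216 -0.08237097]
side
thr 150 len 0.032 mid r 0.0121 mid ang 13.6 line ang -63.1
thr 180 len 0.0278 mid r 0.0115 mid ang 1.3 line ang -50.2
```

View pics/z3.png

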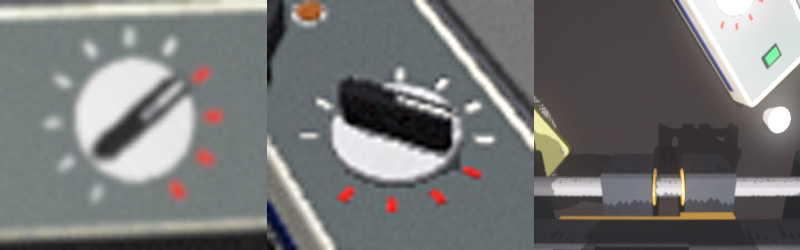

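Both views show the bar at about -50°. It came over the crest but hung some 8° short of mark 7 (-59°). I'll go back in and nudge it gently the rest of the way.

>>> {"api": "send_rows", "payload": {"motion": [{"x": 4,"y": 2,"z": 0,"rx": 0,"ry": 0,"rz": 0,"jaw": 0},{"x": 4,"y": 2,"z": 0,"rx": 0,"ry": 0,"rz": 0,"jaw": 0},{"x": 3.5,"y": 2,"z": 0,"rx": 0,"ry": 0,"rz": 0,"jaw": 0},{"x": 2,"y": 0,"z": 0,"rx": 0,"ry": 0,"rz": 0,"jaw": 0},{"x": 0,"y": 0,"z": 2,"rx": 0,"ry": 0,"rz": 0,"jaw": 0}]}}

```text
clock: 11.85
tool_pos: [0.4599, -0.1342, 0.1709]
eef_rot: [0.907, 0.422, 0.003, 0.001]
contact_force: [0.4, -0.1, 0.3]
opening: 0.005
finger_force: 0.0
```

>>> {"api": "send_rows", "payload": {"motion": [{"x": 0,"y": 0,"z": 3,"rx": 0,"ry": 0,"rz": 0,"jaw": 0},{"x": 0,"y": 0,"z": 2,"rx": 0,"ry": 0,"rz": 0,"jaw": 0},{"x": 0,"y": 0,"z": 1,"rx": 0,"ry": 0,"rz": 0.1,"jaw": 0},{"x": 0,"y": 0,"z": 0,"rx": 0,"ry": 0,"rz": 0.1,"jaw": 0},{"x": 0,"y": 0,"z": 0,"rx": 0,"ry": 0,"rz": 0,"jaw": 0}]}}

```text
clock: 12.35
tool_pos: [0.4551, -0.1366, 0.1096]
eef_rot: [0.945, 0.326, -0.001, -0.0]
contact_force: [-0.1, 0.0, -0.5]
opening: 0.004
finger_force: 0.0
```

```bash
python3 ang.py
```

```text
thr 150 len 0.0274 mid r 0.0147 mid ang -48.3 line ang -50.0
thr 120 len 0.0286 mid r 0.0147 mid ang -48.2 line ang -49.9
thr 180 len 0.0268 mid r 0.0145 mid ang -48.1 line ang -50.3
12.4 tool y ang -51.757888746081754 axis in tool x,y mm 38.27409643500814 26.78474406821718 z 0.10994673504834292 F [ 0.71127733 -0.62427404  0.11100607]
```

>>> {"api": "send_rows", "payload": {"motion": [{"x": 0.8,"y": -0.4,"z": 0,"rx": 0,"ry": 0,"rz": 0,"jaw": 0},{"x": 0.8,"y": 0,"z": 0,"rx": 0,"ry": 0,"rz": 0,"jaw": 0},{"x": 0.4,"y": 0,"z": 0,"rx": 0,"ry": 0,"rz": 0,"jaw": 0},{"x": 0,"y": 0,"z": 0,"rx": 0,"ry": 0,"rz": 0,"jaw": 0},{"x": 0,"y": 0,"z": 0,"rx": 0,"ry": 0,"rz": 0,"jaw": 0}]}}

```text
clock: 12.9
tool_pos: [0.4687, -0.1214, 0.1103]
eef_rot: [0.945, 0.327, 0.0, 0.0]
contact_force: [-0.1, 0.3, -0.4]
opening: 0.007
finger_force: 0.0
```

>>> {"api": "send_rows", "payload": {"motion": [{"x": 0.1,"y": 0,"z": 0,"rx": 0,"ry": 0,"rz": 0,"jaw": 0},{"x": 0.1,"y": 0,"z": 0,"rx": 0,"ry": 0,"rz": 0,"jaw": 0},{"x": 0.1,"y": -0.05,"z": 0,"rx": 0,"ry": 0,"rz": 0.03,"jaw": 0},{"x": 0,"y": 0,"z": 0,"rx": 0,"ry": 0,"rz": 0,"jaw": 0},{"x": 0,"y": 0,"z": 0,"rx": 0,"ry": 0,"rz": 0,"jaw": 0}]}}

```text
clock: 13.4
tool_pos: [0.4705, -0.1192, 0.1102]
eef_rot: [0.95, 0.312, -0.0, -0.0]
contact_force: [0.7, 0.5, 0.6]
opening: 0.006
finger_force: 0.0
```

```bash
python3 ang.py
```

```text
thr 150 len 0.0263 mid r 0.0145 mid ang -56.9 line ang -58.9
thr 150 len 0.0286 mid r 0.0074 mid ang -178.8 line ang 123.3
thr 120 len 0.0274 mid r 0.0145 mid ang -56.7 line ang -59.0
thr 120 len 0.0321 mid r 0.0067 mid ang -167.2 line ang 123.4
thr 180 len 0.0254 mid r 0.0138 mid ang -56.8 line ang -58.8
thr 100 len 0.0277 mid r 0.0145 mid ang -56.8 line ang -58.7
thr 100 len 0.0327 mid r 0.0066 mid ang -163.4 line ang 123.4
13.45 tool y ang -53.626777427777725 axis in tool x,y mm 16.57151762452428 30.574288742666802 z 0.11020169692662675 F [ 0.46049501 -0.72920635 -0.09257884]
```

The dial snapped to -59°, which is 120° from the start, and the finger is free. I'll retreat and verify.

>>> {"api": "send_rows", "payload": {"motion": [{"x": -0.5,"y": 0,"z": 0,"rx": 0,"ry": 0,"rz": 0,"jaw": 0},{"x": -1,"y": 0,"z": 0,"rx": 0,"ry": 0,"rz": 0,"jaw": 0},{"x": -0.5,"y": 0,"z": -2,"rx": 0,"ry": 0,"rz": 0,"jaw": 0},{"x": 0,"y": 0,"z": -4,"rx": 0,"ry": 0,"rz": 0,"jaw": 0},{"x": -2,"y": 0,"z": -3,"rx": 0,"ry": 0,"rz": 0,"jaw": 0}]}}

```text
clock: 13.95
tool_pos: [0.4391, -0.1426, 0.2014]
eef_rot: [0.95, 0.313, 0.001, 0.0]
contact_force: [0.3, 0.1, 0.9]
opening: 0.005
finger_force: 0.0
```

>>> {"api": "send_rows", "payload": {"motion": [{"x": -4,"y": -1,"z": 0,"rx": 0,"ry": 0,"rz": 0,"jaw": 0},{"x": -4,"y": -1,"z": 0,"rx": 0,"ry": 0,"rz": 0,"jaw": 0},{"x": 0,"y": 0,"z": 0,"rx": 0,"ry": 0,"rz": 0,"jaw": 0},{"x": 0,"y": 0,"z": 0,"rx": 0,"ry": 0,"rz": 0,"jaw": 0},{"x": 0,"y": 0,"z": 0,"rx": 0,"ry": 0,"rz": 0,"jaw": 0}]}}

```text
clock: 14.45
tool_pos: [0.363, -0.1743, 0.2002]
eef_rot: [0.95, 0.312, 0.001, 0.0]
contact_force: [-0.1, 0.2, 0.3]
opening: 0.005
finger_force: 0.0
```

```bash
python3 ang.py; python3 - <<'E'
from h import *
a=snapshot("top")
save("z4.png",np.hstack([cv2.resize(a["img"][203:258,314:374],(327,300),interpolation=2),cv2.resize(a["img"][90:270,230:470],(400,300),interpolation=2)]))
E
```

```text
14.5 tool y ang -53.543324324269555 axis in tool x,y mm 135.43417749897165 50.21636855708757 z 0.200073290763921 F [ 0.37506016 -0.82310635  0.44564369]
```

View pics/z4.png

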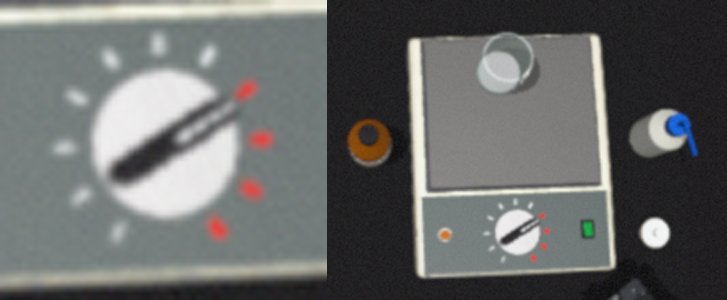

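The pointer is on mark 7 (left crop, mark at (246,90)). The beaker, both bottles and the crucible are undisturbed.

```bash
python3 -c "
from plant import *
print(finish_job())"
```

```text
the job is handed in; nothing more can be done
None
```

I turned the dial exactly four clicks, from mark 3 to mark 7 (about 120° by camera), left it at rest with the arm clear and nothing else moved, and handed the job in; no verdict came back.

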